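Unpin the microscope support arm and hang it up

TASK

Draw the clevis pin out of the bench cradle and park it lying in the cradle's pair of open notches beside the bore, collar on the same side as before and close to the cheek, and let go of it. Then lift the freed support arm out and hang it by its eye on the peg of the post, so that it hangs there freely, tail down, with no more than a slight sway left. Leave the bottle, dish, jar and beaker standing where they are.

Things in the scene. Friction and masses are not known exactly. Their poses are not given: they have to be found in the camera images.
- dock: Bench cradle, fixed: white base 250 x 100 x 16 mm (x -130 to 120) with aluminium cheeks and rest. Origin: on the work surface, middle of the base's width; x runs along the cradled arm to its tail, y along the pin to its grip. Two upright cheeks 14 mm thick (y = +-10 to +-24, x -115 to -23, tops 97 mm high) carry the bores and, beside them, the open-topped notches.
- bore (a point): Centre of the 18 mm bores, midway between the cheeks: dock x = -50, y = 0, z = 75 mm. The gap between the cheeks is 20 mm wide, its floor at z = 53 mm.
- notch (a point): Where the pin's axis lies when parked, midway between the cheeks: dock x = -88, y = 0, z = 75 mm. Each cheek has a notch 22 mm wide (x -99 to -77), open at the top (z = 97), floor at z = 68 mm.
- rest (a point): Slot floor of the rest under the arm's tail: dock x = 85, y = 0, z = 63 mm. The rest is 30 mm long (x 70 to 100), 38 mm wide, 87 mm high; its slot is 18 mm wide and open at the top.
- pin: Loose clevis pin, 0.13 kg, axis along its y. Origin: on the axis at the collar's inner face. Steel shank 14 mm thick from y = 0 to the tip at y = -84 mm; collar 26 mm across, y 0 to 6; black round grip 22 mm across, y 6 to 46; flange 28 mm across to y = 51. It starts through both cheeks and the arm's eye, collar near the +y cheek's outer face (dock y = 24).
- pin_tip (a point): Tip of the pin's shank, 84 mm from the collar.
- stay: Loose steel support arm, 0.22 kg: flat bar on edge, 14 mm thick (y), 24 mm high (z), with a ring eye at one end (44 mm outside, 28 mm hole, axis along y). Origin: centre of the eye; x runs to the tail at x = 157 mm. It starts with its eye between the cheeks and its tail in the rest, free to grip from above between x = 35 and 115 mm.
- stay_tail (a point): Middle of the arm's tail end, 157 mm from the eye's centre.
- stand: Peg post, fixed: white base 110 x 110 x 14 mm, aluminium post 26 x 26 mm, 230 mm high. Origin: on the work surface under the post's axis; the peg, a flat steel bar 16 mm wide and 8 mm high, points along -x from the post's face and rises slightly (8 degrees).
- peg_root (a point): Axis of the peg at the post's face: stand frame x = -13, z = 213 mm.
- peg_tip (a point): End of the peg on its axis: stand frame x = -83, z = 223 mm.
- bottle: Bystander: clear bottle with blue cap, 60 mm in diameter, 170 mm high, standing to one side of the peg post. Origin under its centre.
- dish: Bystander: low white bowl, 84 mm across, 30 mm high, on the other side of the peg post. Origin under its centre.
- jar: Bystander: glass jar with white cap, 60 mm in diameter, 100 mm high, standing beside the cradle. Origin under its centre.
- beaker: Bystander: glass beaker, 70 mm across, 100 mm high. Origin under its centre.

How it is judged (in metres and radians):
On the way, in this order (a step that is already met when the one before it is completed fails the run):
1. the pin's tip is drawn out of the cheeks on the grip's side, with the arm still in the cradle (y of pin_tip in the frame of dock above 0.025 m and distance of stay from where it was at the start of the episode below 0.03 m), for 0.05 s.
2. the pin lies let go in both notches, with the arm still in the cradle (x of pin in the frame of dock between -0.095 and -0.081 m and z of pin in the frame of dock between 0.069 and 0.082 m and y of pin in the frame of dock between 0.015 and 0.045 m and angle between the y axis of pin and the y axis of dock, either way round below 0.15 rad and contact force between the fingers and pin below 0.2 N and linear speed of pin below 0.03 m/s and distance of stay from where it was at the start of the episode below 0.03 m), for 0.2 s.
At the end, for the whole second after the job is handed in: Pin at rest in both notches (7 mm, 0.15 rad), collar face 15 to 45 mm from the cradle's middle plane, grip side; arm hanging with its eye round the peg between post and tip, tail down staying within 30 degrees of vertical; bystanders moved under 30 mm, not tipped (x of pin in the frame of dock between -0.095 and -0.081 m and z of pin in the frame of dock between 0.069 and 0.082 m and y of pin in the frame of dock between 0.015 and 0.045 m and angle between the y axis of pin and the y axis of dock, either way round below 0.15 rad and contact force between the fingers and pin below 0.2 N and linear speed of pin below 0.03 m/s and x of stay in the frame of stand between -0.084 and -0.012 m and y of stay in the frame of stand between -0.013 and 0.013 m and z of stay in the frame of stand between 0.195 and 0.223 m and angle between stay's own x axis and vertical above 2.6 rad and angle between the y axis of stay and the x axis of stand, either way round below 0.4 rad and linear speed of stay below 0.2 m/s); the robot touches nothing.
It fails at once if the bottle is shifted more than 30 mm or tipped (distance of bottle from where it was at the start of the episode above 0.03 m or angle between bottle's own z axis and vertical above 0.4 rad).
It fails at once if the dish is shifted more than 30 mm or tipped (distance of dish from where it was at the start of the episode above 0.03 m or angle between dish's own z axis and vertical above 0.4 rad).
It fails at once if the jar is shifted more than 30 mm or tipped (distance of jar from where it was at the start of the episode above 0.03 m or angle between jar's own z axis and vertical above 0.4 rad).
It fails at once if the beaker is shifted more than 30 mm or tipped (distance of beaker from where it was at the start of the episode above 0.03 m or angle between beaker's own z axis and vertical above 0.4 rad).
It also fails if it takes over 72 s, if anything falls off the work surface, if the arm or the gripper's body presses on something with over 40 N, if the wrist force passes 120 N, or if a joint passes its speed limit or range.

ROBOT

A 6-joint arm with a two-finger parallel gripper is mounted at the origin on the work surface. World frame = base frame: x ahead of the robot, y to its left, z up, the work surface at z = 0. Lengths are in mm, angles in rad, forces in N, time in s.
With the tool pointing down it reaches from about 300 to 775 mm from the base axis. Payload 14.6 kg.
Tool frame: the origin (TCP) lies on the centre line of the jaws, within the pads' length; the fingertips stand 19 mm ahead of it and the grasp point (between the pads) is the TCP (bot.tip_reach is the distance from the TCP to the fingertips, in mm); y points along the fingers, x is the direction in which the jaws open and shut, and the axes are right-handed (so a half turn about y gives the same grasp; the last joint's range is limited). The gripper opens to 85 mm and grips with 20 to 120 N. Pads are 22 mm wide; open, the fingers measure 114 mm over their backs; the gripper's body (76 mm by 85 mm) begins 54 mm behind the grasp point. The pads swing forward as they close: fully open they stand 13 mm farther back than shut.
Start: joints at [1.082, 0.3, 1.521, -0, 1.321, -0.067], TCP at [225.168, 501.786, 250.281] pointing down, gripper open.
Joint ranges: [-3.03, 3.03], [-0.79, 2.21], [0.23, 2.52], [-1.04, 4.18], [0, 3.07], [-2.55, 2.55]. Speed limits (rad/s): [2.22, 2.22, 2.57, 3.14, 3.14, 3.14].

INTERFACE

Orientations are given as a unit quaternion [w, x, y, z].
In Python, from rig import bot gives the robot as it stands. Calls block until the motion is done:
- bot.move_to(position, orientation): joint-space move of the TCP to a pose.
- bot.servo_line(position, attitude=None, speed=150, until_force=None): straight line of the TCP; attitude=None keeps the orientation; speed is the mean speed in mm/s. With until_force (N) it stops when the force on the tool has changed by that much, and returns True; else False.
- bot.move_joints(angles): joint-space move.
- bot.move_gripper(opening, grip_force=None): finger opening in mm; grip_force is the grip in N (None keeps the last); returns when the fingers have stopped.
- bot.dwell(seconds).
- bot.ik(position, orientation): joint angles nearest the present ones, or None.
- bot.read_state(): the state.
- bot.read_camera(name): name is "scene" or "top" or "wrist"; returns a dict with "image" (400x640x3 uint8, blue, green, red), "depth" (400x640 float32, mm along the optical axis (not along the pixel's ray), 0 where there is no reading), "fovy" (degrees; the focal length in pixels is half the picture's height over the tangent of half this angle, whatever the lens; pixels are square), "cx", "cy" (the principal point, pixels), "k1" (the pictures are not rectified: a ray, as slopes to the right and down, at radius r is drawn at 1 + k1 r^2 times it, then the intrinsics apply), "eye" and "attitude" of the camera in the world; the wrist camera has in their place "mount" (4x4, takes a point from camera to tool coordinates, whose origin is the TCP and whose axes are the tool frame's). Camera axes: x right, y down, z forward; pixel columns grow to the right and rows downward; lengths in mm; the calibration is good to about 2 mm. A picture is of the moment at which its call begins: read the wrist's pose just before it.
A pose or a line that the arm cannot do raises bot.MotionError and nothing moves.
- bot.finish_job(): hands the job in, once; it reports no verdict.
The state is a dict: "clock": time; "joint_positions": joint angles; "qvel": joint speeds; "effort": joint torques, N m; "ee_pos": TCP position; "tool_rot": TCP orientation; "ft_force": force on the tool from outside, world axes, zero at the start; "moment": the same for the moment, N m; "grip_width": finger opening in mm.
Only numpy, scipy, OpenCV 4.12 (cv2) and the standard library are available. Lean on these libraries where they do the work, as an engineer would, in place of code of your own. Each camera call takes 0.05 s, during which the arm holds its last target.

## Working session

There is one attempt and no reset: what is moved stays moved. The work goes in short steps, each a Python script; the robot and the scene stay as the last script left them, time stands still between calls to the robot, and variables do not carry over. Pictures are saved under pics/ and viewed, and the job is handed in when it is done.

```bash
ls; mkdir -p pics
python3 - <<'E'
from rig import bot
import cv2,numpy as np
for n in("scene","top","wrist"):
    s=bot.read_state()
    c=bot.read_camera(n)
    cv2.imwrite(f"pics/{n}0.png",c["image"])
    np.savez(f"{n}0.npz",**{k:np.array(v) for k,v in c.items()},ee=s["ee_pos"],rot=s["tool_rot"])
    print(n,{k:v for k,v in c.items() if k not in("image","depth")})
print(s)
E
```

```text
pics
scene {'fovy': 53.18085451948635, 'cx': 323.28747116590233, 'cy': 196.06280251839266, 'k1': -0.07373039502726611, 'eye': array([1249.8602412 , -140.48490134, 1135.81791692]), 'attitude': array([-0.23569893,  0.74284509,  0.60037526, -0.17937874])}
top {'fovy': 48.02596884367779, 'cx': 318.4940102703017, 'cy': 198.25226520859474, 'k1': 0.01603102287025386, 'eye': array([ 417.92912212,    4.83909838, 1162.46294888]), 'attitude': array([-0.07462781,  0.75268244, -0.6507087 ,  0.06691795])}
wrist {'fovy': 68.44710071974406, 'cx': 319.5655694718585, 'cy': 203.12807730668388, 'k1': -0.05226548273787727, 'mount': array([[ 9.99999453e-01,  5.16477450e-05, -1.04422738e-03,
        -8.72494259e-02],
       [ 1.01245885e-03, -2.96962424e-01,  9.54888629e-01,
        -1.24634650e+02],
       [-2.60778451e-04, -9.54889164e-01, -2.96962314e-01,
         7.65998179e+01],
       [ 0.00000000e+00,  0.00000000e+00,  0.00000000e+00,
         1.00000000e+00]])}
{'clock': 0.1, 'joint_positions': array([ 1.08241435e+00,  3.00402809e-01,  1.52151766e+00,  1.78182141e-05,
        1.32067914e+00, -6.66123728e-02]), 'qvel': array([ 0.00083054, -0.0016409 , -0.00229388,  0.00116477,  0.0016665 ,
        0.00092438]), 'effort': array([ 6.33806667e-04, -5.44377136e+01, -3.62372839e+01, -8.27627878e-05,
        3.08042538e-03,  1.72148111e-05]), 'ee_pos': array([225.07517509, 501.63562535, 249.78558926]), 'tool_rot': array([-0.5934186 ,  0.59375422,  0.38394505, -0.38457313]), 'ft_force': array([ 0.09961832,  0.20506826, -0.3024395 ]), 'moment': array([ 0.0278647 , -0.02436347, -0.01018555]), 'grip_width': 85.20979915489951}
```

View pics/scene0.png

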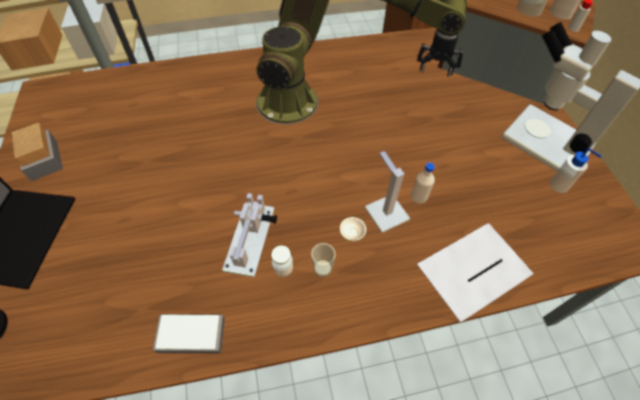

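View pics/top0.png

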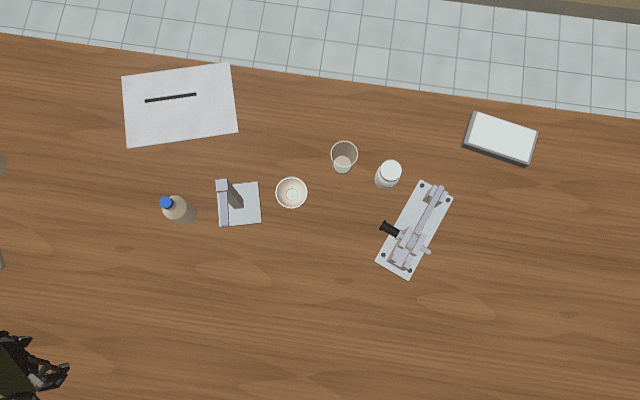

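View pics/wrist0.png

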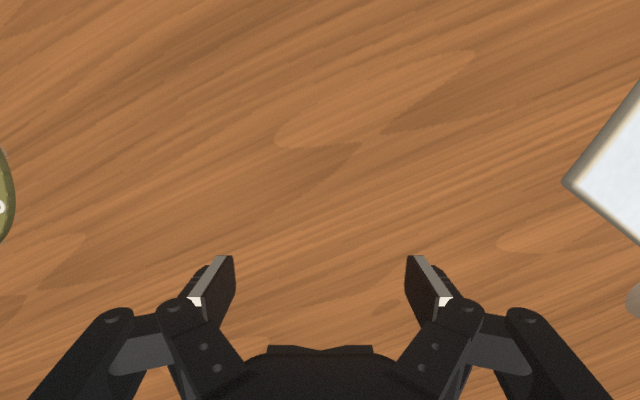

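The overview shows the cradle in the top view around (415,230) with the black grip at (390,228) on its jar side. The post is at (238,203), bottle (174,208), dish (291,192), jar (388,174) and beaker (344,157). Next I'll enlarge the cradle and the post.

```bash
cat > h.py <<'E'
import numpy as np,cv2
from scipy.spatial.transform import Rotation as R
def rot(q): return R.from_quat([q[1],q[2],q[3],q[0]])
def quat(r):
    x=r.as_quat(); return np.array([x[3],x[0],x[1],x[2]])
def load(f): 
    d=np.load(f); return {k:d[k] for k in d.files}
def pose(c):
    if "eye" in c: return rot(c["attitude"]).as_matrix(),np.array(c["eye"])
    T=np.array(c["mount"]); A=rot(c["rot"]).as_matrix()
    return A@T[:3,:3],A@T[:3,3]+np.array(c["ee"])
def K(c):
    f=200/np.tan(np.radians(float(c["fovy"]))/2); return f
def ray(c,u,v):
    f=K(c);xd=np.array([(u-c["cx"])/f,(v-c["cy"])/f]);x=xd.copy()
    for _ in range(20): x=xd/(1+c["k1"]*(x@x))
    return np.array([x[0],x[1],1])
def at_z(c,u,v,z):
    A,e=pose(c); d=A@ray(c,u,v); return e+d*(z-e[2])/d[2]
def at_depth(c,u,v):
    A,e=pose(c); D=float(c["depth"][int(round(v)),int(round(u))]); return e+A@ray(c,u,v)*D
def proj(c,P):
    A,e=pose(c);p=A.T@(np.array(P,float)-e);x=p[:2]/p[2];x=x*(1+c["k1"]*(x@x));return x*K(c)+[c["cx"],c["cy"]]
def snap(bot,name,tag):
    s=bot.read_state();c=bot.read_camera(name);cv2.imwrite(f"pics/{name}{tag}.png",c["image"])
    c=dict(c);c["ee"]=s["ee_pos"];c["rot"]=s["tool_rot"];np.savez(f"{name}{tag}.npz",**c);return c
def crop(c,fn,u0,v0,w,h,k):
    cv2.imwrite("pics/"+fn,cv2.resize(c["image"][v0:v0+h,u0:u0+w],None,fx=k,fy=k,interpolation=cv2.INTER_CUBIC))
E
python3 - <<'E'
from h import *
c=load("top0.npz")
crop(c,"t_dock.png",360,140,120,150,4)
crop(c,"t_stand.png",150,140,170,100,4)
for n,u,v,z in [("dock",415,230,16),("stand",250,203,14),("grip",390,228,75),("jar",390,167,100)]: print(n,at_z(c,u,v,z))
E
```

```text
dock [ 602.985819   -222.93190195   16.        ]
stand [611.50745129 209.00175135  14.        ]
grip [ 589.50519208 -150.40293733   75.        ]
jar [ 735.17363092 -129.86203873  100.        ]
```

View pics/t_dock.png

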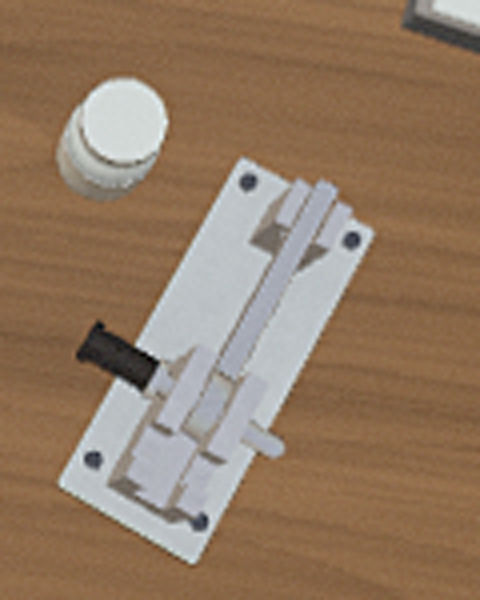

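View pics/t_stand.png

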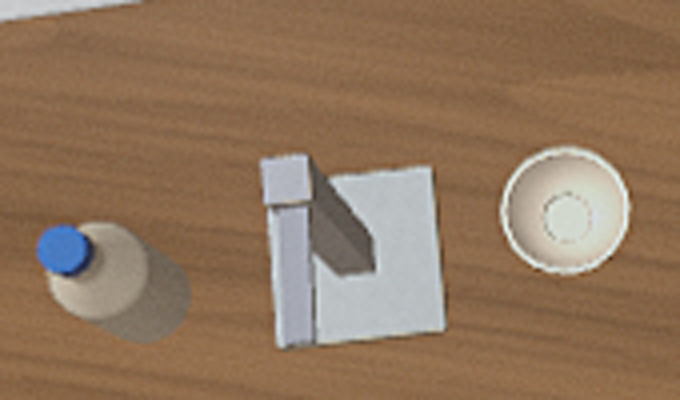

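Top crops: the cradle base corners are at crop (241,157), (374,233), (196,564) and (58,484). The stand base corners are at (434,168), (445,330) and about (278,349), and the peg runs from the post top downward in the image (towards the robot).

```bash
cat >> h.py <<'E'
def fit2(model,world):
    m=np.array(model,float);w=np.array(world,float)[:,:2]
    mc,wc=m.mean(0),w.mean(0);H=(m-mc).T@(w-wc);th=np.arctan2(H[0,1]-H[1,0],H[0,0]+H[1,1])
    Rm=np.array([[np.cos(th),-np.sin(th)],[np.sin(th),np.cos(th)]]);t=wc-Rm@mc
    return th,t,np.linalg.norm((m@Rm.T+t)-w,axis=1)
def tf(th,t,p):
    p=np.array(p,float);return np.array([np.cos(th)*p[0]-np.sin(th)*p[1]+t[0],np.sin(th)*p[0]+np.cos(th)*p[1]+t[1],p[2]])
E
python3 - <<'E'
from h import *
c=load("top0.npz")
px=[(241,157),(374,233),(196,564),(58,484)]
w=[at_z(c,360+u/4,140+v/4,16) for u,v in px]
print(np.round(w,1)); th,t,r=fit2([(120,50),(120,-50),(-130,-50),(-130,50)],w); print("dock",th,t,r)
for n,p in [("bore",(-50,0,75)),("grip",(-50,24+30,75)),("flange",(-50,78,75)),("rest",(100,0,87)),("tail",(107,0,87)),("pintip",(-50,-57,75)),("cheekA",(-23,24,97)),("notchfar",(-115,-24,97))]:
    P=tf(th,t,p);q=proj(c,P);print(n,P.round(1),((q-[360,140])*4).round(0))
px=[(434,168),(445,330),(279,349)]
w=[at_z(c,150+u/4,140+v/4,14) for u,v in px]
# peg -x stand is toward image down(robot). corners: (+x,-y),( -x,-y),(-x,+y)
print(np.round(w,1)); th,t,r=fit2([(55,-55),(-55,-55),(-55,55)],w); print("stand",th,t,r)
for n,p in [("tip",(-83,0,223)),("root",(-13,0,213)),("p1",(13,13,230)),("p2",(13,-13,230)),("p3",(-13,-13,230)),("p4",(-13,13,230)),("tipL",(-83,8,227)),("tipR",(-83,-8,227)),("base",(-55,55,14)),("basehid",(55,55,14))]:
    P=tf(th,t,p);q=proj(c,P);print(n,P.round(1),((q-[150,140])*4).round(0))
for n,u,v,z in [("jar",(125)/4+360,120/4+140,100),("bottle",64/4+150,250/4+140,170),("dish",566/4+150,210/4+140,30),("beaker",344,152,100)]: print(n,at_z(c,u,v,z).round(0))
E
```

```text
[[ 738.6 -222.9   16. ]
 [ 700.4 -313.6   16. ]
 [ 472.5 -221.    16. ]
 [ 509.4 -129.4   16. ]]
dock -0.3872525961055249 [ 609.8805854  -223.64057411] [1.27803425 2.36475521 1.9300891  1.56795162]
bore [ 563.6 -204.8   75. ] [204. 407.]
grip [ 584.  -154.8   75. ] [126. 362.]
flange [ 593.  -132.5   75. ] [ 92. 342.]
rest [ 702.5 -261.4   87. ] [324. 195.]
tail [ 709. -264.   87.] [329. 185.]
pintip [ 542.1 -257.5   75. ] [288. 455.]
cheekA [ 597.6 -192.7   97. ] [198. 344.]
notchfar [ 494.3 -202.4   97. ] [196. 519.]
[[670.1 196.7  14. ]
 [565.2 171.4  14. ]
 [537.7 274.8  14. ]]
stand 0.2506730602961065 [604.21469006 236.6090375 ] [1.06774079 1.81546514 1.48956762]
tip [523.8 216.  223. ] [300. 337.]
root [591.6 233.4 213. ] [295. 212.]
p1 [613.6 252.4 230. ] [261. 160.]
p2 [620.  227.2 230. ] [310. 155.]
p3 [594.8 220.8 230. ] [313. 202.]
p4 [588.4 246.  230. ] [264. 207.]
tipL [521.8 223.8 227. ] [283. 337.]
tipR [525.8 208.3 227. ] [314. 334.]
base [537.3 276.2  14. ] [277. 349.]
basehid [643.9 303.5  14. ] [266. 184.]
jar [ 728. -134.  100.]
bottle [559. 368. 170.]
dish [651. 105.  30.]
beaker [757. -13. 100.]
```

```bash
cat >> h.py <<'E'
def Q(x,y):
    x=np.array(x,float);y=np.array(y,float);return quat(R.from_matrix(np.c_[x,y,np.cross(x,y)]))
def down(a): # tool x horizontal at heading a, pointing down
    return Q([np.cos(a),np.sin(a),0],[0,0,-1])
E
python3 - <<'E'
from h import *
from rig import bot
th=-.387;ths=.2507
ds=np.array([604.2,236.6]);dt=[609.9,-223.6]
for n,q in [("pinA",down(th)),("pinB",down(th+np.pi))]:
    print(n,bot.ik(tf(th,dt,(-50,54,75)),q),bot.ik(tf(th,dt,(-88,54,75)),q),bot.ik(tf(th,dt,(-50,150,75)),q))
for n,s in [("stA",1),("stB",-1)]:
    q=down(th+s*np.pi/2); print(n,bot.ik(tf(th,dt,(10,0,75)),q))
    for side in (1,-1):
        sx=np.array([np.cos(ths),np.sin(ths),0])
        sy=np.array([-np.sin(ths),np.cos(ths),0])
        # stay y = side*stand x ; tool x = s*stay y ; approach = +side*stand y
        qq=Q(s*side*sx,side*sy)
        for x in(-120,-50):
            print(n,"hang side",side,x,bot.ik(tf(ths,ds,(x,0,210-45)),qq))
sol=bot.ik(tf(th,dt,(-30,20,260)),down(th)); print(sol)
E
```

```text
pinA [-3.19616188e-01  6.08820300e-01  1.51089445e+00 -4.44089210e-16
  1.02187790e+00  6.73838116e-02] [-3.15089133e-01  5.38398054e-01  1.62708190e+00 -4.44089210e-16
  9.76112696e-01  7.19108667e-02] [-1.64450284e-01  6.46232492e-01  1.44787145e+00 -4.44089210e-16
  1.04748871e+00  2.22549716e-01]
pinB None None None
stA [-4.07458579e-01  7.17022272e-01  1.32644607e+00 -4.44089210e-16
  1.09812431e+00 -1.59125491e+00]
stA hang side 1 -120 [-0.08921127  0.74143465  1.70184211  1.30628327  1.78682739 -0.90133001]
stA hang side 1 -50 [-0.05094303  0.8403838   1.4947392   1.35871146  1.78692868 -0.78742112]
stA hang side -1 -120 None
stA hang side -1 -50 None
stB [-4.07458579e-01  7.17022272e-01  1.32644607e+00 -4.44089210e-16
  1.09812431e+00  1.55033775e+00]
stB hang side 1 -120 [-0.08921127  0.74143465  1.70184211  1.30628327  1.78682739  2.24026265]
stB hang side 1 -50 [-0.05094303  0.8403838   1.4947392   1.35871146  1.78692868  2.35417154]
stB hang side -1 -120 None
stB hang side -1 -50 None
[-3.76474003e-01  4.53069877e-01  1.28952799e+00 -4.44089210e-16
  1.39899479e+00  1.05259973e-02]
```

Run:
```python
from h import *
from rig import bot
th=-.387;dt=[609.9,-223.6]
s=bot.read_state()
bot.servo_line(s["ee_pos"]+[0,0,170],speed=300)
bot.move_to(tf(th,dt,(-30,20,400)),down(th))
bot.servo_line(tf(th,dt,(-30,20,240)),speed=300)
bot.dwell(.2)
c=snap(bot,"wrist","1")
print(bot.read_state()["clock"],c["ee"])
for n,p in [("grip",(-50,54,75)),("base",(120,50,16)),("base",(-130,50,16)),("base",(-130,-50,16)),("cheek",(-23,24,97)),("cheek",(-115,24,97)),("cheek",(-23,-24,97))]: print(n,p,proj(c,tf(th,dt,p)).round(0))
```

```text
4.5667 [ 590.16199769 -193.88941333  241.95847591]
grip (-50, 54, 75) [299. 156.]
base (120, 50, 16) [444. 152.]
base (-130, 50, 16) [235. 152.]
base (-130, -50, 16) [242. 230.]
cheek (-23, 24, 97) [327. 191.]
cheek (-115, 24, 97) [230. 191.]
cheek (-23, -24, 97) [326. 237.]
```

View pics/wrist1.png

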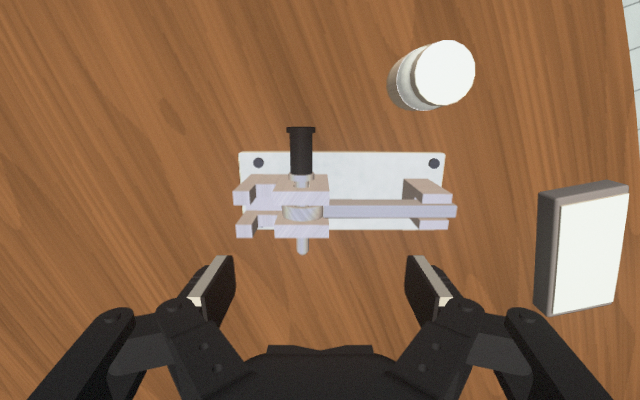

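Run:
```python
from h import *
c=load("wrist1.npz"); crop(c,"w1a.png",226,120,130,140,6); crop(c,"w1b.png",356,140,110,100,6)
```

```text
(no output)
```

View pics/w1a.png

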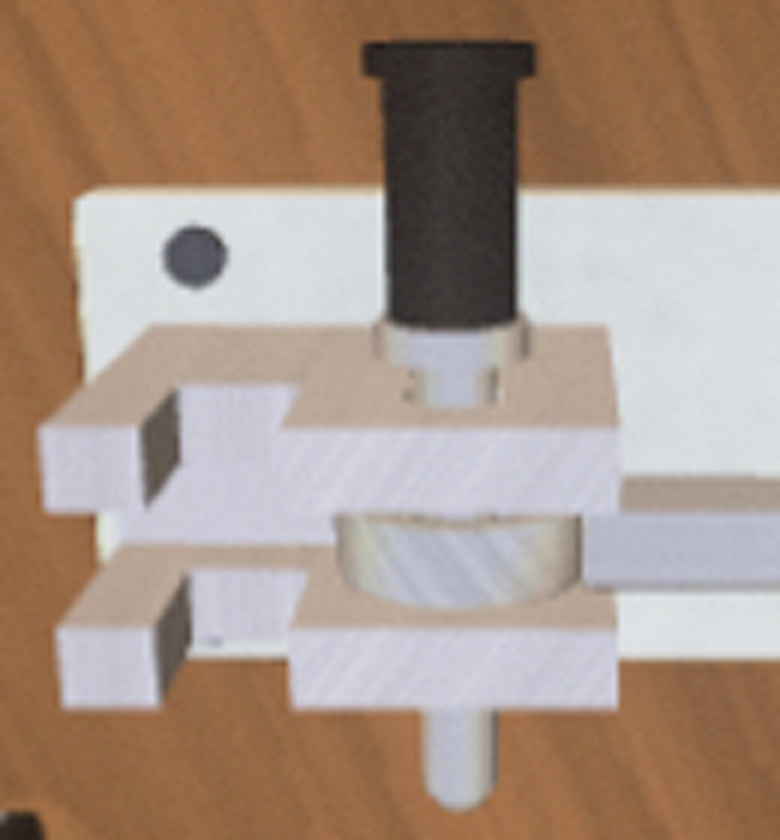

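View pics/w1b.png

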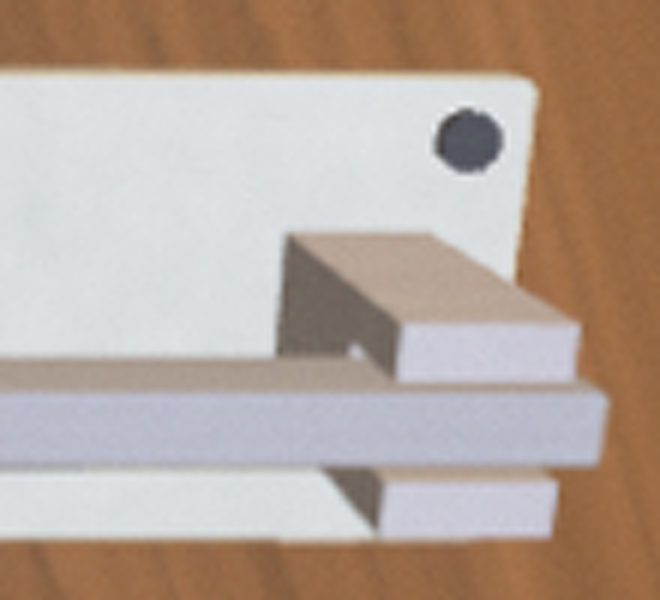

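Wrist crop: the cheek tops (light faces) have corners at crop (613,428), (620,513), (40,428), (617,628), (617,708), (57,628) and (64,708). The rest top is at (580,322), (556,538), (400,322) and (380,538). I'll fit the dock pose to these.

Run:
```python
from h import *
c=load("wrist1.npz")
L=[((613,428),0,(-23,24,97)),((620,513),0,(-23,10,97)),((40,428),0,(-115,24,97)),((46,511),0,(-115,10,97)),((617,628),0,(-23,-10,97)),((617,708),0,(-23,-24,97)),((57,628),0,(-115,-10,97)),((64,708),0,(-115,-24,97)),((78,190),0,(-130,50,16)),((536,78),1,(120,50,16)),((580,322),1,(100,19,87)),((556,538),1,(100,-19,87)),((400,322),1,(70,19,87)),((380,538),1,(70,-19,87))]
w=[at_z(c,(226,356)[k]+(u+.0)/6,(120,140)[k]+v/6,m[2]) for (u,v),k,m in L]
th,t,r=fit2([m[:2] for _,_,m in L],w);print(th,t,r.round(1))
Rm=np.array([[np.cos(th),-np.sin(th)],[np.sin(th),np.cos(th)]])
f=lambda u,v,z:(Rm.T@(at_z(c,226+u/6,120+v/6,z)[:2]-t)).round(1)
# pin features: flange top edges (z~75), grip edges
print("flange far L/R",f(363,60,75),f(535,60,75)); print("flange end",f(450,42,75),"grip start",f(450,325,80),"tip",f(458,808,73))
print("stay tail",(Rm.T@(at_z(c,356+608/6,140+430/6,87)[:2]-t)))
```

```text
-0.38997540192839997 [ 612.07357362 -225.17473711] [1.3 0.1 0.3 0.4 0.3 0.2 0.4 0.6 2.1 1.4 0.5 1.7 0.2 0.8]
flange far L/R [-64.6  79.4] [-36.8  79.5]
flange end [-50.5  82.3] grip start [-50.9  37. ] tip [-51.3 -55.1]
stay tail [107.96234211   0.28656253]
```

```bash
cat >> h.py <<'E'
TD=-.390; DT=np.array([612.1,-225.2])
def D(x,y,z): return tf(TD,DT,(x,y,z))
E
python3 - <<'E'
from h import *
from rig import bot
bot.move_gripper(50,50)
bot.move_to(D(-51,53,160),down(TD))
bot.servo_line(D(-51,53,74),speed=150)
f0=bot.read_state()["ft_force"]
bot.move_gripper(10,60)
s=bot.read_state();print(s["clock"],s["grip_width"],s["ft_force"]-f0,s["ee_pos"]-D(-51,53,74))
c=snap(bot,"wrist","2")
E
```

```text
6.55 20.29539706559878 [0.3983568  0.03808449 3.5472132 ] [ 0.47356681 -0.14579742  0.88478401]
```

View pics/wrist2.png

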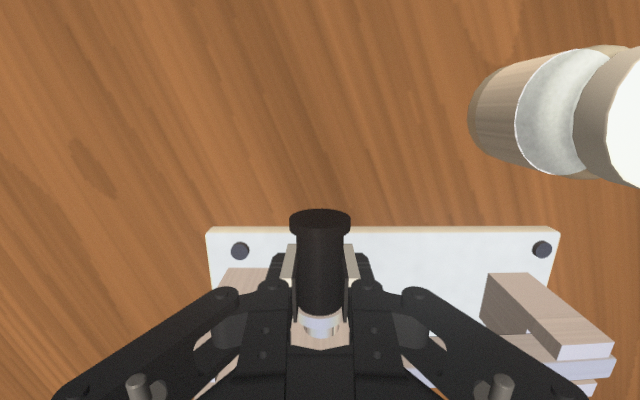

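The fingers hold the grip (width 20 mm), with its flange at (320,222). Next I'll pull it out along +y.

Run:
```python
from h import *
from rig import bot
z=bot.read_state()["ee_pos"][2]
print(bot.servo_line(D(-51,53+97,z),speed=80,until_force=30))
bot.dwell(.2)
s=bot.read_state();print(s["clock"],s["grip_width"],s["ft_force"],s["ee_pos"]-D(-51,150,74))
c=snap(bot,"wrist","3"); c=snap(bot,"top","3");crop(c,"t3.png",340,130,140,150,4)
```

```text
False
8.1667 19.930453377601285 [ 0.13791861  0.92067327 -1.45672049] [-0.09116267 -0.29098632  0.84407505]
```

View pics/wrist3.png

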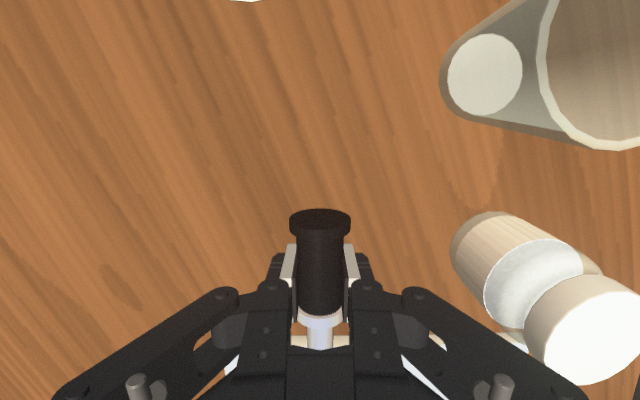

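View pics/t3.png

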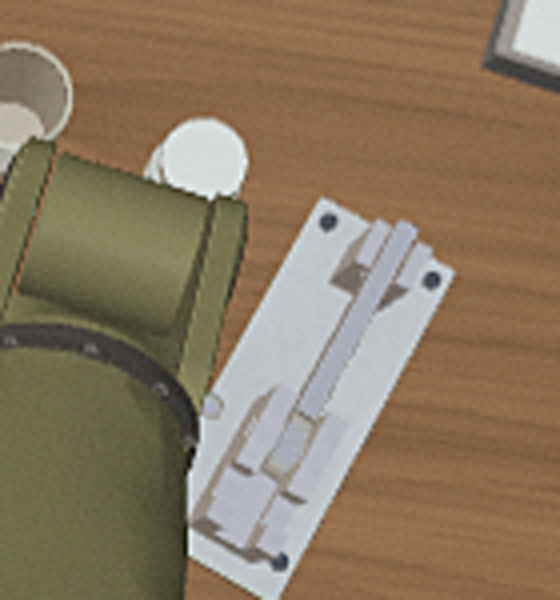

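Run:
```python
from h import *
from rig import bot
c=load("top3.npz")
print((rot([1,0,0,0]),) and tf(-TD,[0,0],np.r_[at_z(c,340+222/4,130+409/4,73)[:2]-DT,73]))
bot.servo_line(D(-51,150,124),speed=150)
bot.servo_line(D(-88,150,124),speed=150)
bot.servo_line(D(-88,54,124),speed=150)
bot.dwell(.2)
c=snap(bot,"wrist","4"); c=snap(bot,"scene","4");crop(c,"s4.png",200,170,110,110,6)
s=bot.read_state();print(s["clock"],s["ft_force"],s["ee_pos"]-D(-88,54,124))
```

```text
[-51.2412351   43.88212603  73.        ]
10.2333 [-0.62259795 -0.05295601 -1.58758353] [ 0.1591488   0.48343164 -0.02342355]
```

View pics/s4.png

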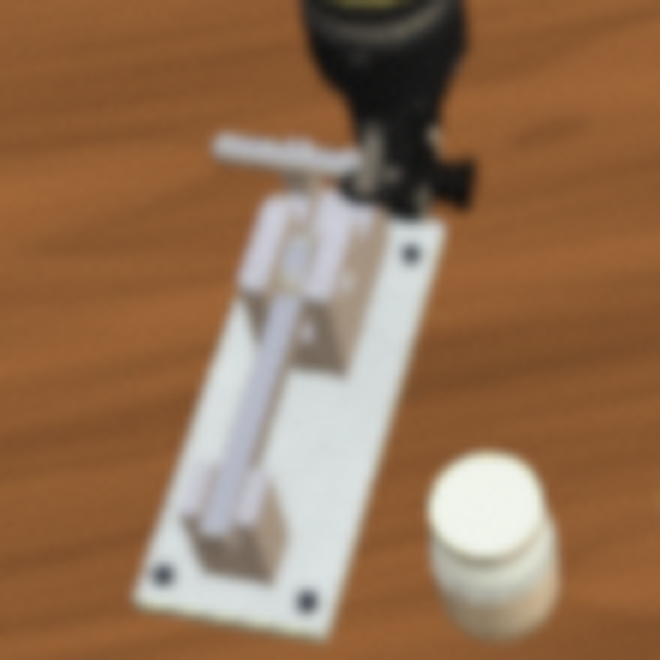

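View pics/wrist4.png

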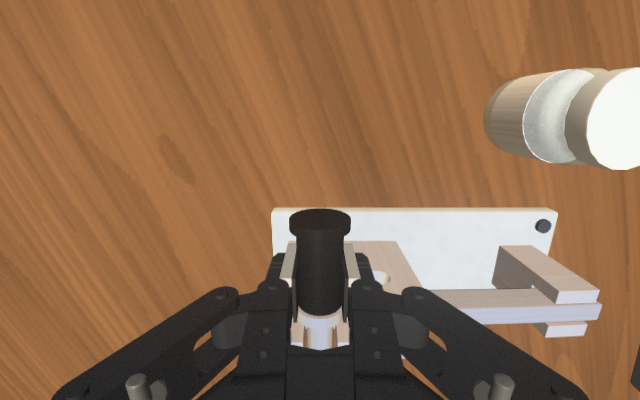

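The pin is level above both notches (scene crop: shank from (215,148) to (365,165)). Next I'll lower it.

Run:
```python
from h import *
from rig import bot
print(bot.servo_line(D(-88,53,74.5),speed=60,until_force=6))
s=bot.read_state();print(s["clock"],s["ft_force"],s["ee_pos"][2])
bot.move_gripper(40)
bot.dwell(.3)
bot.servo_line(D(-88,55,150),speed=200)
bot.servo_line(D(-40,30,230),speed=300)
bot.dwell(.2)
c=snap(bot,"wrist","5");crop(c,"w5.png",200,120,140,140,5)
s=bot.read_state();print(s["clock"])
```

```text
True
10.9833 [-2.33591043  1.91039734  8.40664292] 76.23634477540483
12.8583
```

View pics/w5.png

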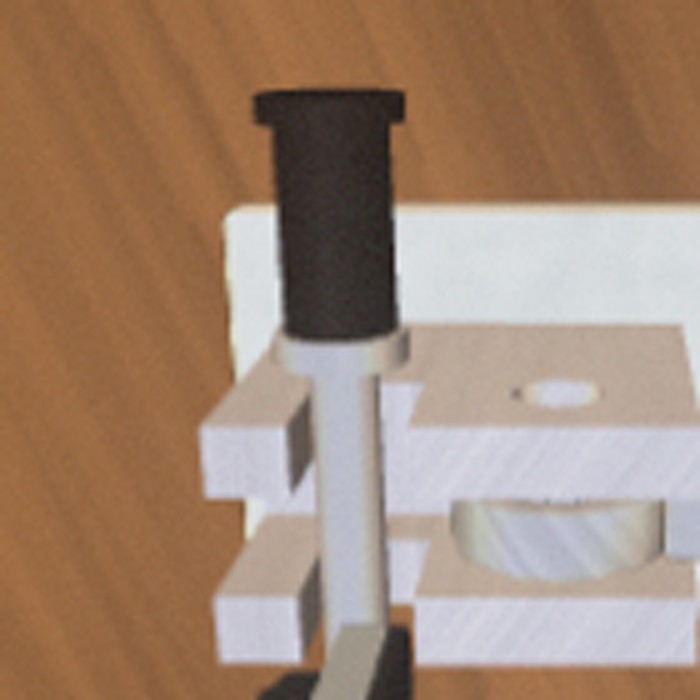

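The pin lies in both notches with the collar just outside the +y cheek. I'll check its position, then grasp the arm.

Run:
```python
from h import *
from rig import bot
c=load("wrist5.npz")
inv=lambda w: tf(-TD,[0,0],np.r_[w[:2]-DT,w[2]]).round(1)
f=lambda u,v,z: inv(at_z(c,200+u/5,120+v/5,z))
print("flange",f(255,105,75),f(404,105,75),"shank",f(314,420,75),f(380,420,75),"low",f(330,590,75),f(387,590,75),"collar/grip top",f(340,335,86))
print(inv(np.array([0,0,0])))
# grasp stay at stay x~45 -> dock x -5..., eye at -50
xg=45-50
q=down(TD+np.pi/2)
s=bot.read_state()
bot.move_gripper(50)
bot.move_to(D(xg,0,180),q)
bot.servo_line(D(xg,0,81),speed=120,until_force=8)
print(bot.read_state()["ee_pos"][2])
s=bot.read_state();print(s["clock"],s["ft_force"])
c=snap(bot,"wrist","6")
```

```text
flange [-106.4   80.    75. ] [-78.5  79.9  75. ] shank [-98.8  18.2  75. ] [-85.6  18.2  75. ] low [-97.6 -18.6  75. ] [-85.8 -18.5  75. ] collar/grip top [-90.6  38.4  86. ]
[-651.8  -24.4    0. ]
81.89676610987325
15.5333 [-0.36473815 -0.24919107  0.15402449]
```

View pics/wrist6.png

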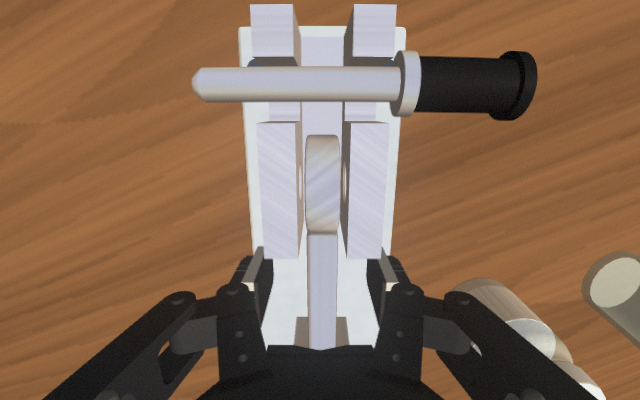

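Run:
```python
from h import *
from rig import bot
c=load("wrist6.npz")
inv=lambda w: tf(-TD,[0,0],np.r_[w[:2]-DT,w[2]]).round(1)
f=lambda u,v,z: inv(at_z(c,u,v,z))
print("shank",f(300,66,75),f(300,101,75),f(380,66,75),f(380,101,75),"notch near",f(280,122,97),f(368,122,97),"far",f(275,57,97),f(375,57,97),"collar inner",f(399,84,75),f(200,84,75))
print("bar edges",f(307,290,87),f(337,290,87),"eye end",f(322,135,90))
bot.servo_line(D(1,0,80),speed=80)
bot.move_gripper(5,90)
s=bot.read_state();print(s["clock"],s["ft_force"],s["grip_width"],s["ee_pos"]-D(1,0,80))
c=snap(bot,"wrist","7")
```

```text
shank [-99.6  -8.3  75. ] [-85.8  -8.5  75. ] [-99.7  24.8  75. ] [-85.8  25.5  75. ] notch near [-77.8 -14.5  97. ] [-77.8  17.3  97. ] far [-99.5 -15.4  97. ] [-99.5  18.8  97. ] collar inner [-92.7  33.2  75. ] [-93.  -50.7  75. ]
bar edges [-1.1 -6.1 87. ] [-1.1  8.  87. ] eye end [-72.7   0.7  90. ]
16.2583 [0.12112139 0.38187407 2.90116982] 12.655762701238338 [0.09346309 0.03637744 0.30949673]
```

View pics/wrist7.png

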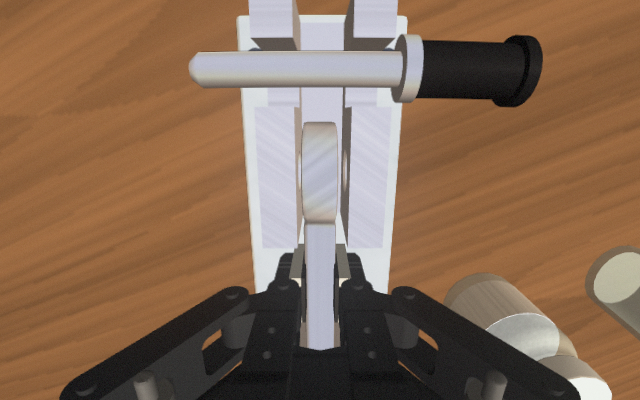

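The bar is centred between the pads at (320,290), gripped at 12.7 mm, and the pin is undisturbed. Next I'll lift it and go to the pre-hang pose beside the peg tip.

```bash
cat >> h.py <<'E'
TS=.2507; ST=np.array([604.2,236.6])
def S(x,y,z): return tf(TS,ST,(x,y,z))
sx=np.array([np.cos(TS),np.sin(TS),0]); sy=np.array([-np.sin(TS),np.cos(TS),0])
QH=Q(sx,sy)
def H(x,y,z): return S(x,y-5,z-51)   # TCP for eye at stand x,y,z
E
python3 - <<'E'
from h import *
from rig import bot
print(bot.ik(H(-130,0,400),QH),bot.ik(H(-130,0,222),QH))
print(bot.servo_line(D(1,0,180),speed=100,until_force=25))
s=bot.read_state();print(s["clock"],s["ft_force"],s["grip_width"])
bot.servo_line(D(1,0,340),speed=250)
bot.move_to(H(-130,0,400),QH)
bot.servo_line(H(-130,0,222),speed=150)
bot.dwell(.4)
c=snap(bot,"wrist","8");c2=snap(bot,"top","8");crop(c2,"t8.png",190,150,130,100,6)
s=bot.read_state();print(s["clock"],s["ft_force"],s["grip_width"],s["ee_pos"]-H(-130,0,222))
for p in [(-83,0,223),(-13,0,213),(-13,0,230),(-130,0,222)]: print(p,proj(c,S(*p)))
E
```

```text
[-0.10425782  0.40980508  1.69033634  1.38576712  1.87547253 -0.55783158] [-0.10425782  0.71808779  1.7275433   1.29366016  1.79550571 -0.90630308]
False
17.4583 [-0.35102042 -0.08003077 -1.70514487] 12.339671424923598
21.7167 [-1.29163913 -0.32700488 -1.56993366] 12.633510060856654 [ 0.01300976 -0.00114975  0.0624903 ]
(-83, 0, 223) [426.67628524 170.93747117]
(-13, 0, 213) [569.34703817 192.9361624 ]
(-13, 0, 230) [577.97166392 156.94123189]
(-130, 0, 222) [321.05744945 172.97080373]
```

View pics/wrist8.png

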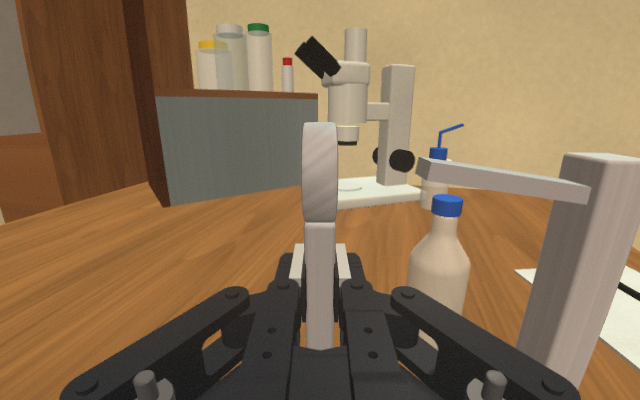

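View pics/t8.png

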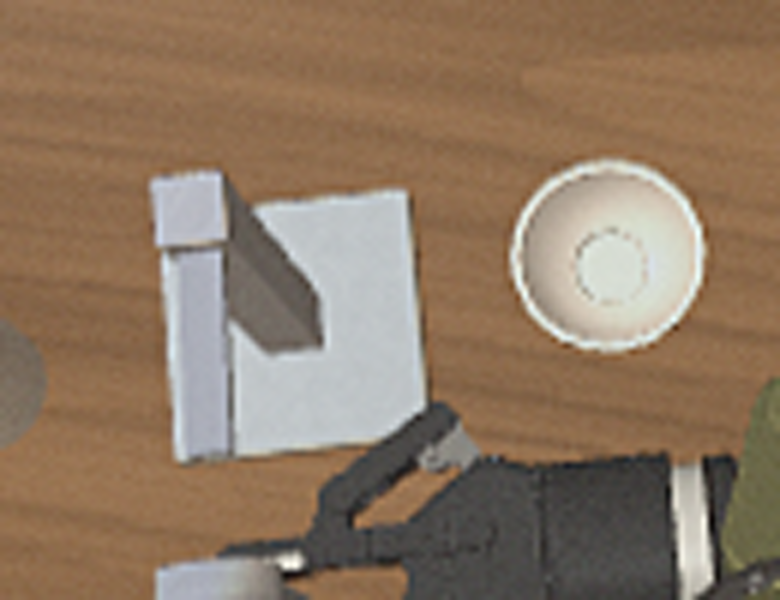

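Side view: the peg tip is at (425,171), against a predicted (427,171), and the eye centre at (320,172), as planned. For the lateral offset I'll check the top camera more carefully.

Run:
```python
from h import *
c=load("top8.npz"); crop(c,"t8b.png",205,210,60,60,10)
k=lambda p:((proj(c,S(*p))-[205,210])*10).round(0)
for p in [(-83.5,8,227),(-83.5,-8,227),(-82.4,-8,219),(-82.4,8,219),(-40,8,221),(-40,-8,221),(-130,22,222),(-130,-22,222),(-137,0,244),(-123,0,244)]: print(p,k(p))
```

```text
(-83.5, 8, 227) [158. 146.]
(-83.5, -8, 227) [234. 138.]
(-82.4, -8, 219) [241. 138.]
(-82.4, 8, 219) [166. 146.]
(-40, 8, 221) [151. -52.]
(-40, -8, 221) [226. -59.]
(-130, 22, 222) [110. 376.]
(-130, -22, 222) [320. 354.]
(-137, 0, 244) [196. 389.]
(-123, 0, 244) [192. 320.]
```

View pics/t8b.png

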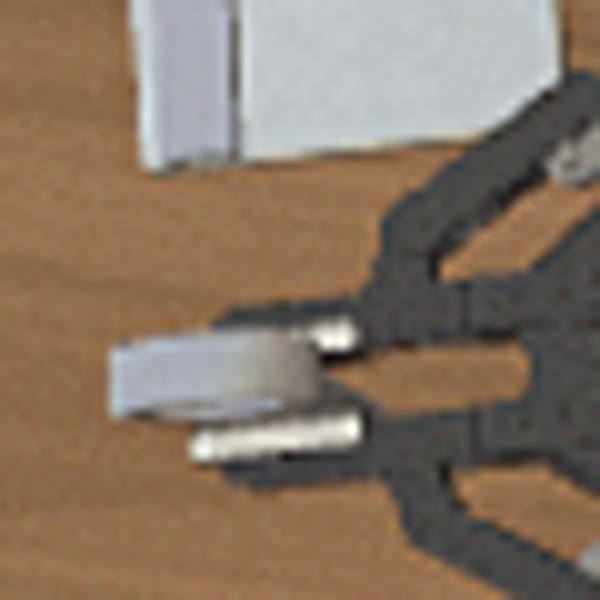

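The lateral position agrees: peg edges at crop u 155–230 (predicted 158–234) and eye 110–320 (as predicted). Next I'll thread the eye onto the peg.

Run:
```python
from h import *
from rig import bot
print(bot.servo_line(H(-55,0,217.5),speed=60,until_force=8))
bot.dwell(.3)
c=snap(bot,"wrist","9")
s=bot.read_state();print(s["clock"],s["ft_force"],s["ee_pos"]-H(-55,0,217.5))
c=snap(bot,"top","9"); crop(c,"t9.png",160,150,130,100,6)
```

```text
False
23.4667 [ 0.06621106 -0.03728575 -2.03668157] [-0.02742265 -0.02530295  0.03257056]
```

View pics/wrist9.png

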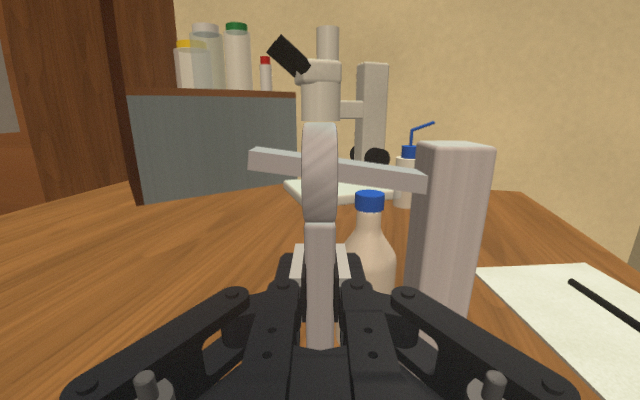

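View pics/t9.png

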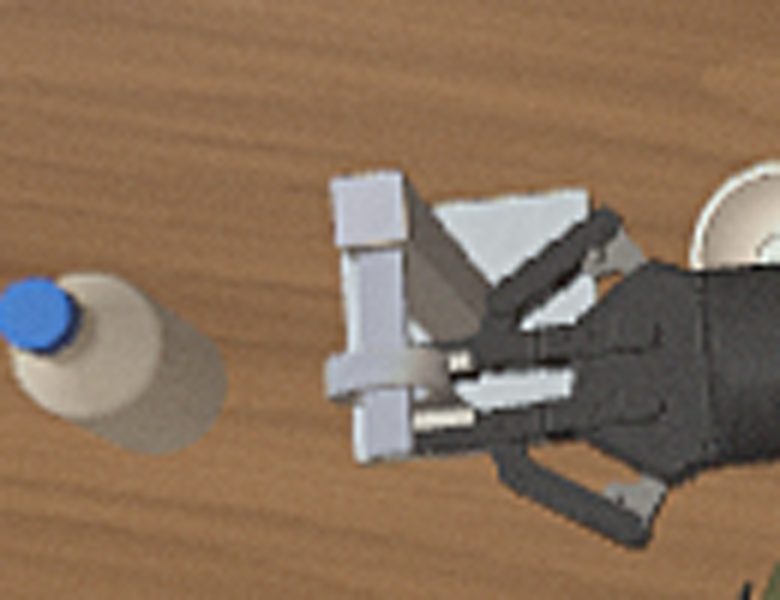

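The peg passes through the eye (wrist: ring at (320,172), peg visible on both sides). Next I'll lower it to contact and release.

Run:
```python
from h import *
from rig import bot
print(bot.servo_line(H(-55,0,208.5),speed=25,until_force=3))
s=bot.read_state();print(s["clock"],s["ft_force"],s["ee_pos"][2]+51)
bot.move_gripper(32)
bot.dwell(.5)
c=snap(bot,"wrist","10")
print(bot.read_state()["ft_force"])
```

```text
True
23.8 [ 0.06755893 -0.82059487  4.4664831 ] 212.9611779955194
[ 0.48134485  0.27431019 -0.37264213]
```

View pics/wrist10.png

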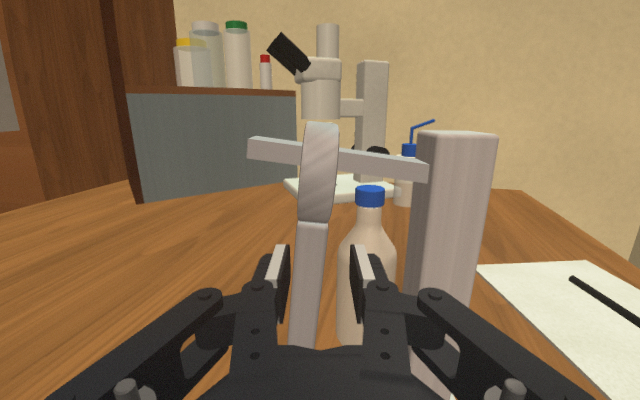

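It hangs, leaning slightly (square to the sloping peg), and is clear of both pads. Now I'll retreat along −y.

Run:
```python
from h import *
from rig import bot
bot.move_gripper(38)
p=bot.read_state()["ee_pos"]
bot.servo_line(p-60*sy,speed=50)
bot.servo_line(p-140*sy,speed=120)
bot.dwell(1)
c=snap(bot,"wrist","11"); c2=snap(bot,"top","11"); c3=snap(bot,"scene","11")
s=bot.read_state();print(s["clock"],s["ft_force"])
crop(c2,"t11.png",150,130,320,160,2.4); crop(c3,"s11.png",200,130,260,170,3)
```

```text
28.225 [-0.22373314  0.01360459 -0.68601097]
```

View pics/wrist11.png

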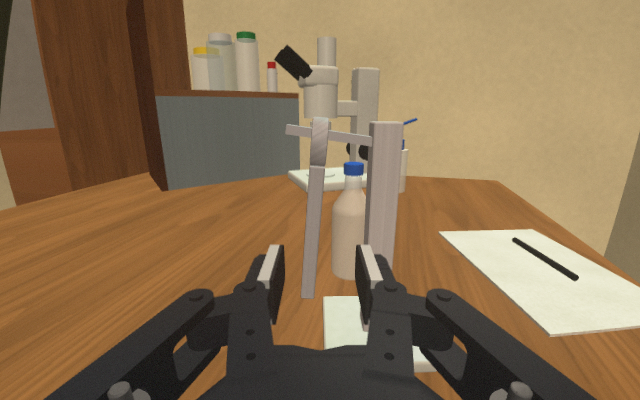

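View pics/t11.png

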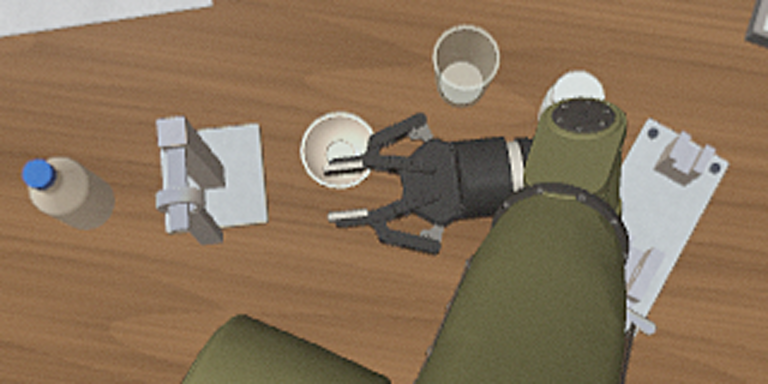

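View pics/s11.png

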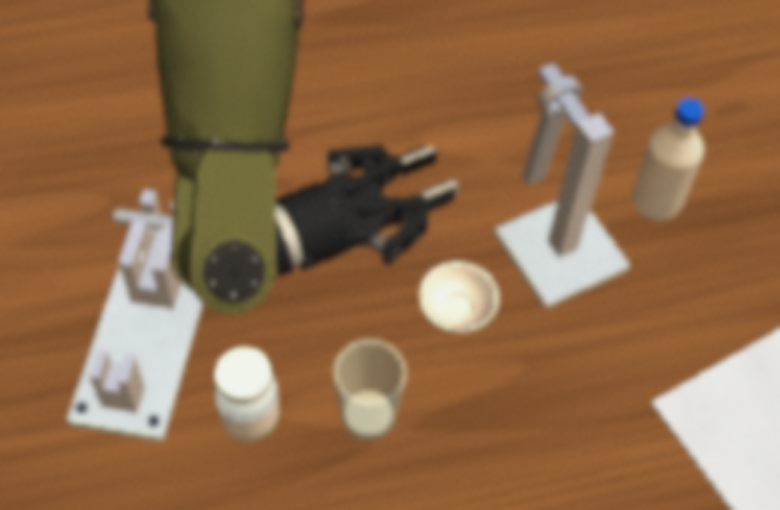

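The arm hangs on the peg and all the bystanders are standing. I'll raise the robot clear and confirm the pin and arm are still.

Run:
```python
from h import *
from rig import bot
p=bot.read_state()["ee_pos"]
bot.servo_line(p+[0,0,200],speed=150)
bot.move_to(D(-200,90,400),down(TD))
bot.dwell(.5)
c=snap(bot,"top","12");c3=snap(bot,"scene","12"); bot.dwell(.5); c4=snap(bot,"scene","13")
d=cv2.absdiff(c3["image"],c4["image"])[130:260,360:460];print("diff",d.max())
c0=load("top0.npz")
crop(c,"t12.png",150,130,320,160,2.4); crop(c3,"s12.png",200,130,260,170,3)
s=bot.read_state();print(s["clock"],s["ft_force"])
```

```text
diff 6
32.1 [-0.56196341 -0.6711983   0.4448006 ]
```

View pics/t12.png

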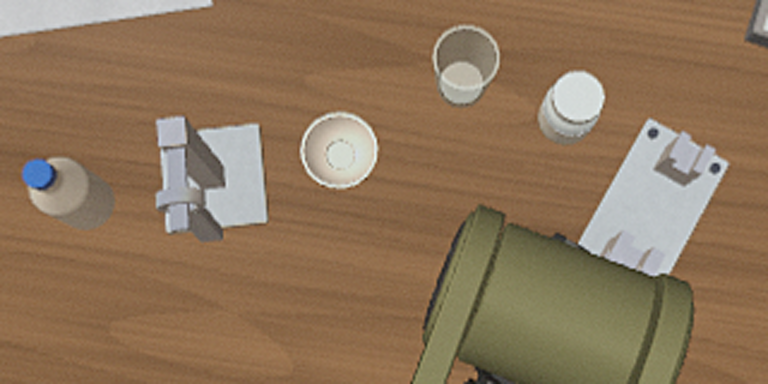

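View pics/s12.png

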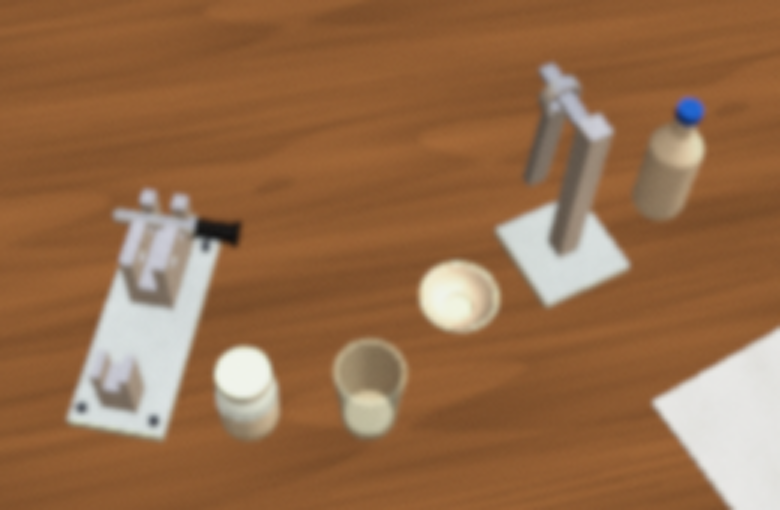

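Run:
```python
from rig import bot
bot.finish_job()
print(bot.read_state()["clock"])
```

```text
the job is handed in; nothing more can be done
the job is handed in; nothing more can be done
```

The job is done and handed in at about 32 s on the robot's clock, within the 72 s limit. No verdict came back.

- **Pin:** I drew it out until its tip was about 40 mm clear on the grip side, parked it in both notches and let go. The wrist camera put it at about x −92 mm, with the collar face about 33 mm from the middle plane. It lies level but against the notch's outer wall instead of at the −88 mm I aimed for. That is still within the −95 to −81 mm limits.
- **Support arm:** I lifted it out, threaded its eye onto the peg at about x −55 mm, lowered it to contact (eye about 213 mm high) and released it. It hangs tail down, leaning roughly 8°, square to the sloping peg. Two scene pictures taken about 0.5 s apart showed no movement of it.
- **Surroundings:** In the last pictures the bottle, dish, jar and beaker look upright and where they were at the start. The robot was clear of everything with about zero tool force.
- **Disagreement:** The top camera read about 3 mm off along x near the peg, for both the peg and the eye. The side view from the wrist camera agreed with the plan, so I went by that.

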